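# Seat the tube tray under the shaker's hold-down lip

## Robot

A 6-joint arm with a two-finger parallel gripper is mounted at the origin on the work surface. World frame = base frame: x ahead of the robot, y to its left, z up, the work surface at z = 0. Lengths are in m, angles in degrees, forces in N, time in s.
With the tool pointing down it reaches from about 0.25 to 0.725 m from the base axis. Payload 9.7 kg.
Tool frame: the origin (TCP) lies midway between the tips of the shut fingers; the grasp point (between the pads) lies 19 mm behind it; z points along the fingers, y is the direction in which the jaws open and shut (so a half turn about z gives the same grasp; the last joint's range is limited). The gripper opens to 85 mm and grips with 20 to 120 N. Pads are 22 mm wide; open, the fingers measure 114 mm over their backs; the gripper's body (76 mm by 85 mm) begins 54 mm behind the grasp point. The pads swing forward as they close: fully open they stand 13 mm farther back than shut.
Start: joints at [-63.484, 4.979, 10.078, 95.1, 0, 90], TCP at [0.246, -0.492, 0.231] pointing down, gripper open.
Joint ranges: [-179.16, 179.16], [-48.56, 103.87], [-65.8, 70.77], [-126.05, 130.52], [-82.76, 87.17], [-180, 180]. Speed limits (degrees/s): [127.2, 127.2, 147.25, 180, 180, 180].

## Interface

Orientations are given as [roll, pitch, yaw] about the fixed x, y, z axes, in that order (R = Rz(yaw) Ry(pitch) Rx(roll)).
In Python, from workcell import bot, camera, recognise gives the robot as it stands. The module is installed in compiled form; this text tells all that it offers.
- The arm moves only by the tool apply_moves, never from a script. Its argument "targets" is one flat list of numbers, 7 for each row, row after row: the shift along the world's x, y, z in units of 30 mm (1.0 is 30 mm), then the turn, a rotation vector about the world's x, y, z in units of 6 degrees (1.0 is 6 degrees), then the opening, from 0 (shut) to 1 (fully open). A call has 1 to 5 rows; each row is the pose to reach, as a shift and turn from the pose commanded when the call began; what a row does not reach only later rows make up. A row lasts 1/10 s, in which the tool goes at most 50 mm and 8.59 degrees, less where a joint would pass 70% of its speed; a pose out of reach is approached as far as the arm can. A call with a gripper value outside its range is refused whole. The fingers move at their own pace and stop on an object; "newtons" is the grip in N (left out, the last holds). Time passes only in rows, so rows that repeat a pose let the fingers close. It gives the time, the measured TCP pose, the force and the opening at its end, in the units of the state.
- bot.get_obs(): the state, without advancing time (a new reading comes with each control period).
- camera(name): name is "scene" or "top" or "wrist"; returns a dict with "img" (420x560x3 uint8, red, green, blue), "intrinsics" (3x3 intrinsics, pixels), "origin" and "rotation" of the camera in the world. Camera axes: x right, y up, looking along -z (the intrinsics and any distortion apply to the point x, -y, -z); pixel columns grow to the right and rows downward; lengths in m; the calibration is good to about 2 mm. A picture is of the moment at which its call begins. There is no depth.
- bot.job_done(): hands the job in, once; it reports no verdict.
Trained networks look in the newest picture that a camera, given by its name, has taken for a name from the list of things; names that differ only in an ending like _2 or _b are one class to them, and where a whole thing is asked for, a point or a joint stands for the part that bears it (a point fixed in the world has none). Each returns a list of dicts, best first, with "conf" (0 to 1); they miss things now and then, are a little off and sometimes report something else, mostly with a low value. They report only what shows in the picture. A call takes as long as a camera call. They do not tell look-alikes from the thing itself.
- recognise(query, camera): "box" ([left, top, right, bottom] in pixels, round what is visible of it).
The state is a dict: "time": time; "q": joint angles; "qd": joint speeds; "joint_efforts": joint torques, N m; "ee_pos": TCP position; "tcp_rot": TCP orientation; "wrist_force": force on the tool from outside, world axes, zero at the start; "torque": the same for the moment, N m; "opening": finger opening in m.
Only numpy, scipy, OpenCV 4.12 (cv2) and the standard library are available. Lean on these libraries where they do the work, as an engineer would, in place of code of your own. Each camera call takes 0.05 s, during which the arm holds its last target.

## Task

Fit the rectangular tube tray into the recess on top of the bench shaker: tilt it so that one of its short edges goes under the steel hold-down lip, then lay it down level so that it lies flat on the floor of the recess. Let go of it there, and leave the round tray where it lies.

Things in the scene. Friction and masses are not known exactly. Their poses are not given: they have to be found in the camera images.
- tube_tray: Rectangular white plate 120 (x) x 80 (y) x 8 mm with 12 dark holes, flat on the bench, 0.16 kg. Over its centre an upright grey arch handle: grip bar 14 mm thick (x), 60 long (y), 42 to 64 mm above the underside, on two posts at y +-26 mm. Origin: centre of underside; x lengthwise, z up; yaw within 0.5 rad. Same if turned half round. It and the round tray may have swapped places.
- shaker: Fixed grey box 180 x 146 mm with an aluminium-walled recess on top and a dark steel lip over the recess end nearest the robot. Origin: centre of its underside, on the bench; x points along the recess away from the lip, within 0.4 rad of the robot's straight ahead; z up. Recess walls are 8 mm thick, their tops 82 mm above the bench.
- shaker_well (a point): Centre of the recess floor, 60 mm above the bench, axes as the shaker's. Recess: x -67..67, y -50..50, walls 22 mm high. The lip covers x -67..-43, its underside 22 and top 26 mm above the floor; the 110 mm left open is too short for the tray to drop in flat. Tilted 20 degrees, low edge towards the robot, it goes under. Level, it has 7 mm play each way in x, 10 in y.
- round_tray: Round white plate, 110 mm in diameter, 8 mm thick, with a ring of dark holes and the same grey handle; not wanted. Origin: centre of its underside, z up; the handle's bar runs along y.
Things that resemble listed ones, but are neither listed nor needed, are in the scene too. What is shaped like the tube_tray but blue or turquoise is not meant.

How it is judged:
By the outcome, as a careful person would: the job done as asked, in the order asked, and still so for the second after the job is handed in, with the robot touching nothing.
It also fails if it takes over 45 s, if anything falls off the work surface, if the arm or the gripper's body presses on something with over 40 N, if the wrist force passes 120 N, or if a joint passes its speed limit or range.

## Working session

There is one attempt and no reset: what is moved stays moved. The work goes in short steps, Python scripts to look and compute and a tool call to move; the robot and the scene stay as the last step left them, time stands still between calls to the robot, and variables do not carry over. Pictures are saved under pics/ and viewed, and the job is handed in when it is done.

Besides the shell and the picture viewer there is one more tool, called as name(argument=value, ...) on one line, values as JSON. apply_moves: Moves the arm, as the interface text tells. Its arguments: {"type":"object","properties":{"targets":{"type":"array"},"newtons":{"type":"number"}},"required":["targets"]}

```bash
mkdir -p pics; python3 - <<'E'
from workcell import bot,camera,recognise
import cv2
for n in ["scene","top"]:
    c=camera(n); cv2.imwrite(f"pics/{n}0.png",c["img"][:,:,::-1])
    print(n,c["intrinsics"].tolist(),c["origin"],c["rotation"].tolist() if hasattr(c["rotation"],'tolist') else c["rotation"], [k for k in c])
    for q in ["tube_tray","shaker","round_tray"]:
        print(q,[(r["conf"],r["box"]) for r in recognise(q,n)])
o=bot.get_obs(); print(o)
E
```

```text
scene [[471.26098477931635, 0.0, 282.01300394883197], [0.0, 471.26098477931635, 214.04434704760286], [0.0, 0.0, 1.0]] [0.92205259 0.70044455 1.02781166] [47.106703653581604, -1.0600660294870794, 148.9407779500301] ['img', 'intrinsics', 'origin', 'rotation']
tube_tray [(0.84, [213.3, 142.1, 247.0, 166.5]), (0.79, [286.0, 169.8, 317.8, 195.4]), (0.74, [172.7, 203.4, 217.4, 238.9]), (0.63, [215.4, 172.4, 254.0, 201.3])]
shaker []
round_tray [(0.67, [237.5, 245.2, 271.4, 282.4])]
top [[443.81604619518936, 0.0, 281.675929316805], [0.0, 443.81604619518936, 210.66781767272664], [0.0, 0.0, 1.0]] [ 0.25190696 -0.1527246   1.47005932] [6.067660418006066, -0.6362765019241163, -90.59184199466026] ['img', 'intrinsics', 'origin', 'rotation']
tube_tray [(0.82, [394.8, 209.4, 434.3, 244.9]), (0.71, [311.2, 256.1, 352.3, 285.9]), (0.7, [317.1, 135.1, 343.9, 172.1]), (0.57, [338.0, 191.6, 377.3, 223.4])]
shaker [(0.56, [141.3, 139.7, 199.7, 209.2])]
round_tray [(0.72, [240.6, 156.9, 271.0, 190.5])]
{'time': 0.4, 'q': array([-6.34836260e+01,  4.98553141e+00,  1.00725720e+01,  9.50996428e+01,
        1.24520031e-04,  9.00006973e+01]), 'qd': array([ 0.02986561,  0.02539407,  0.0974393 ,  0.03274422,  0.06954887,
       -0.05901434]), 'joint_efforts': array([ 8.69942942e-04, -5.19502223e+01,  4.64382505e+01,  3.39903090e-03,
        4.24897485e-05, -4.77265161e-06]), 'ee_pos': array([ 0.24553643, -0.49211626,  0.23116992]), 'tcp_rot': array([-1.79987398e+02, -1.24366654e-04,  2.65156766e+01]), 'wrist_force': array([ 0.34284736, -0.20218654, -0.21370064]), 'torque': array([-0.03289209,  0.02920808, -0.04143141]), 'opening': 0.08553353382029627}
```

```bash
python3 - <<'E'
import cv2
a=cv2.imread("pics/top0.png"); cv2.imwrite("pics/top0z.png",cv2.resize(a[110:310,120:450],None,fx=2.4,fy=2.4,interpolation=cv2.INTER_CUBIC))
E
```

```text
(no output)
```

View pics/top0.png

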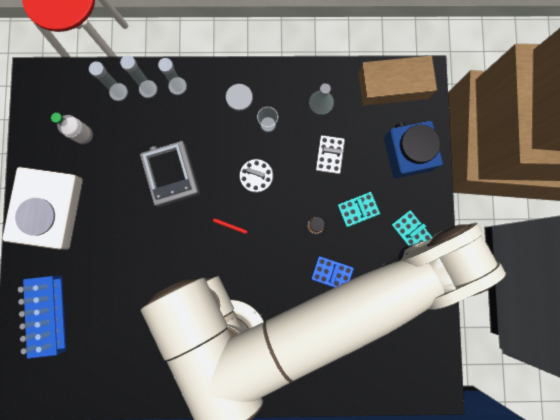

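View pics/top0z.png

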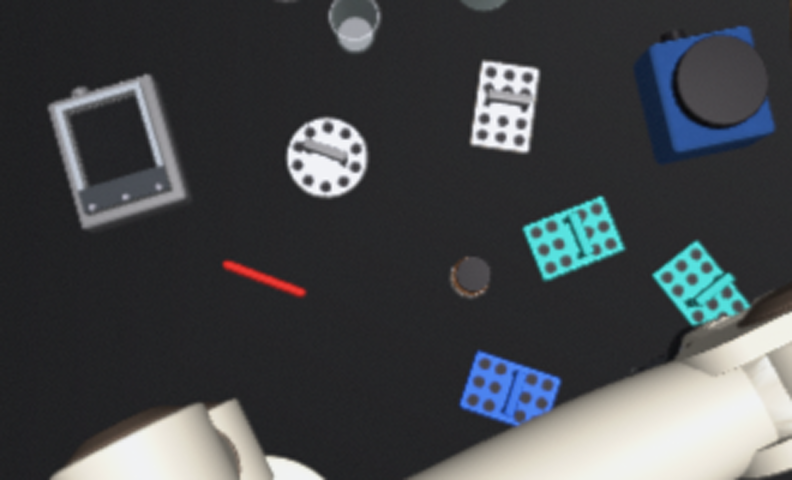

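View pics/scene0.png

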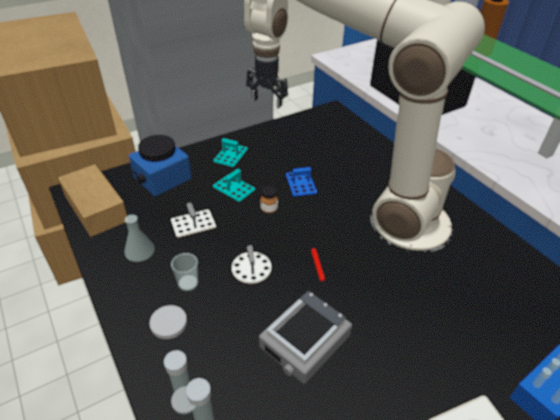

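```bash
cat > h.py <<'E'
import numpy as np,cv2
from scipy.spatial.transform import Rotation as R
def cam(c):
    rot=np.array(c["rotation"]); M=R.from_euler('xyz',rot,degrees=True).as_matrix() if rot.size==3 else rot
    return np.array(c["intrinsics"]),np.array(c["origin"]),M
def proj(c,P):
    K,o,M=cam(c); p=(np.atleast_2d(P)-o)@M; p=p*[1,-1,-1]; u=p@K.T; return u[:,:2]/u[:,2:]
def ray(c,uv,z):
    K,o,M=cam(c); uv=np.atleast_2d(uv).astype(float); d=np.c_[uv,np.ones(len(uv))]@np.linalg.inv(K).T*[1,-1,-1]; d=d@M.T
    return o+d*((z-o[2])/d[:,2])[:,None]
E
python3 - <<'E'
from workcell import bot,camera
from h import *
c=camera("top"); img=c["img"]; np.save("top.npy",c,allow_pickle=True)
g=img.min(2); m=np.zeros_like(g); m[130:178,312:350]=(g[130:178,312:350]>75)
m=cv2.morphologyEx(m,cv2.MORPH_CLOSE,np.ones((7,7),np.uint8))
cs,_=cv2.findContours(m,cv2.RETR_EXTERNAL,cv2.CHAIN_APPROX_NONE); k=max(cs,key=cv2.contourArea)
W=ray(c,k[:,0,:],0.008)
r=cv2.minAreaRect((W[:,:2]*1000).astype(np.float32)); print("tray",r); print(cv2.boxPoints(r))
z=cv2.resize(img[130:215,130:210],None,fx=7,fy=7,interpolation=cv2.INTER_CUBIC); cv2.imwrite("pics/shk.png",z[:,:,::-1])
z=cv2.resize(img[130:180,305:355],None,fx=10,fy=10,interpolation=cv2.INTER_CUBIC); cv2.imwrite("pics/try.png",z[:,:,::-1])
E
```

```text
tray ((598.0948486328125, -334.90399169921875), (85.47042083740234, 126.30223846435547), 81.31058502197266)
[[ 529.2122  -367.6079 ]
 [ 654.06476 -386.68945]
 [ 666.9775  -302.20007]
 [ 542.12494 -283.11853]]
```

View pics/shk.png

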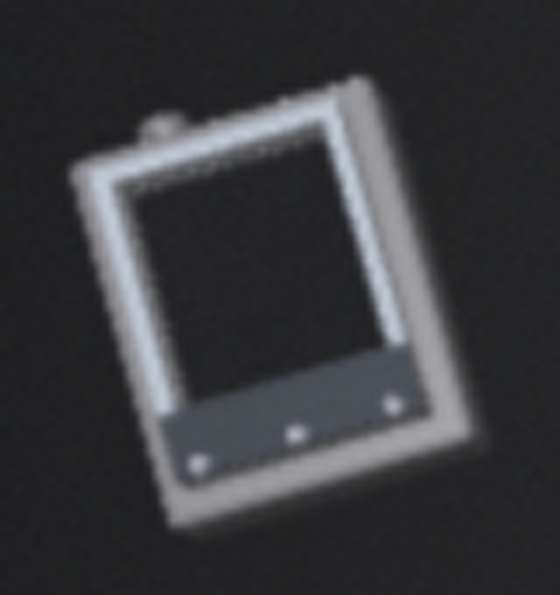

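View pics/try.png

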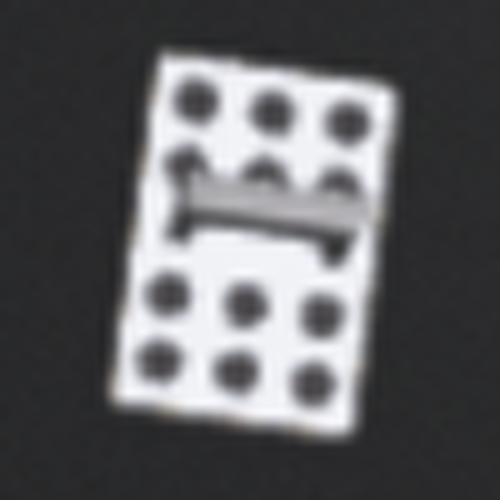

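```bash
cat > fit.py <<'E'
from h import *
from scipy.optimize import least_squares
# zoom pixel -> image pixel for cv2.resize: (u+.5)/7-.5+130
def fit(c,uv,L,x0):
    f=lambda p:(proj(c,place(p,L))-uv).ravel()
    s=least_squares(f,x0); return s.x,s.fun.reshape(-1,2)
def place(p,L):
    x,y,a=p; L=np.array(L,float); return np.c_[x+L[:,0]*np.cos(a)-L[:,1]*np.sin(a),y+L[:,0]*np.sin(a)+L[:,1]*np.cos(a),L[:,2]]
E
python3 - <<'E'
from fit import *
c=np.load("top.npy",allow_pickle=True).item()
Z=np.array([(118,185),(325,125),(182,405),(388,347)]);uv=(Z+.5)/7-.5+130
L=[(67,50,82),(67,-50,82),(-43,50,82),(-43,-50,82)]
L=np.array(L)/1000
print(ray(c,[[170,172]],.08))
p,r=fit(c,uv,L,[.58,.2,.2]);print(p[:2],np.degrees(p[2]),r)
print(proj(c,place(p,np.array([(-67,58,86),(-67,-58,86),(-90,73,0),(-90,-73,0)])/1000)))
E
```

```text
[[0.52602388 0.18309849 0.08      ]]
[0.5289436  0.19289816] 16.29791084698217 [[-0.49083028 -0.42566148]
 [ 0.36810683 -0.72679873]
 [-0.54099246  0.93779963]
 [ 0.6676933   0.18635883]]
[[154.22154624 196.14066618]
 [189.91610118 185.58592054]
 [158.76738253 207.57608939]
 [201.13029793 194.99753272]]
```

apply_moves(targets=[7.8,20.4,4,0,0,10,1,7.8,20.4,4,0,0,10,1,7.8,20.4,4,0,0,10,1,7.8,20.4,4,0,0,10,1,7.8,20.4,4,0,0,10,1])

```text
time: 0.95
ee_pos: [0.3335, -0.2607, 0.2768]
tcp_rot: [180.0, 0.0, 69.8]
wrist_force: [0.1, -0.9, -0.2]
opening: 0.0857
```

apply_moves(targets=[4.8,12.6,2.4,0,0,3,1,4.8,12.6,2.4,0,0,3,1,4.8,12.6,2.4,0,0,3,1,4.8,12.6,2.4,0,0,3,1,4.8,12.6,2.4,0,0,3,1])

```text
time: 1.45
ee_pos: [0.4212, -0.0304, 0.3208]
tcp_rot: [179.9, 0.0, 87.5]
wrist_force: [0.6, -1.1, 0.3]
opening: 0.0854
```

apply_moves(targets=[2,5,1,0,0,0,1,2,5,1,0,0,0,1,2,5,1,0,0,0,1,2,5,1,0,0,0,1,2,5,1,0,0,0,1])

```text
time: 1.95
ee_pos: [0.4815, 0.1193, 0.3497]
tcp_rot: [-180.0, 0.0, 87.7]
wrist_force: [-0.7, -0.6, -0.3]
opening: 0.0853
```

```bash
python3 - <<'E'
from workcell import bot,camera
from h import *
c=camera("wrist"); np.save("w1.npy",c,allow_pickle=True); cv2.imwrite("pics/w1.png",c["img"][:,:,::-1])
o=bot.get_obs(); print(o["ee_pos"],o["tcp_rot"],o["q"],c["origin"],c["rotation"])
p=(.529,.193,np.radians(16.3))
E
```

```text
[0.48103725 0.11796407 0.34977631] [-1.79955531e+02  2.72910466e-02  8.75883019e+01] [ 1.37865963e+01  2.08694860e+00  2.06349655e+01  1.08598334e+02
 -1.38023224e-02  1.06198311e+02] [0.48399994 0.19648827 0.49191646] [-17.65071133   0.07462734  -2.29512477]
```

View pics/w1.png

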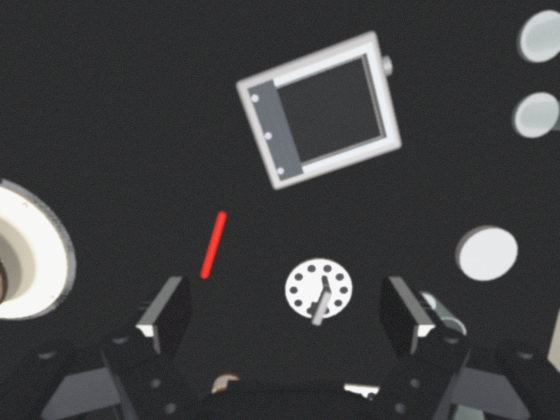

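```bash
python3 - <<'E'
from fit import *
c=np.load("w1.npy",allow_pickle=True).item()
z=cv2.resize(c["img"][25:195,225:410],None,fx=4,fy=3.5*4/3.5*0+4,interpolation=cv2.INTER_CUBIC)[:, :, ::-1].copy(); 
cv2.imwrite("pics/w1z.png",z[:590])
p=(.529,.193,np.radians(16.3))
L=np.array([(67,50,82),(67,-50,82),(-43,50,82),(-43,-50,82)])/1000
print((proj(c,place(p,L))-[225,25]+.5)*4)
E
```

```text
[[570.82586213 107.64498009]
 [651.51439651 450.91038111]
 [204.38109868 240.75754748]
 [308.62238627 565.67599651]]
```

View pics/w1z.png

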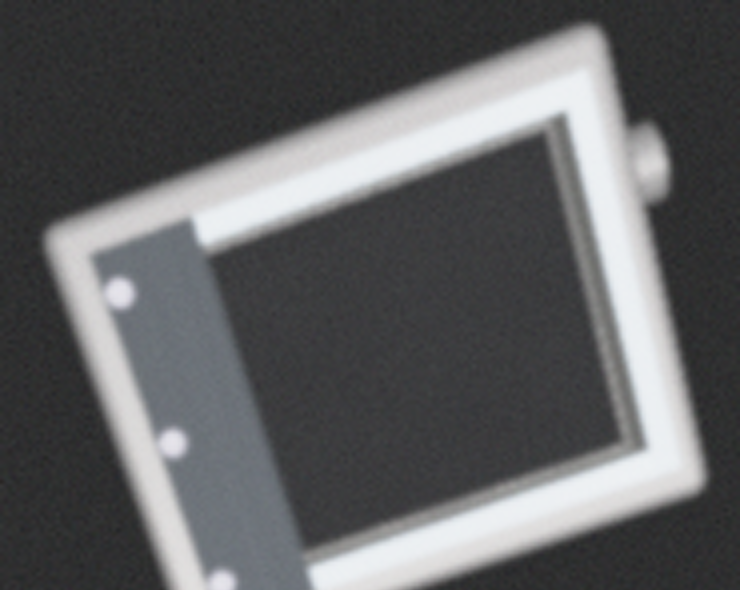

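```bash
python3 - <<'E'
from fit import *
c=np.load("w1.npy",allow_pickle=True).item()
uv=(np.array([(568,112),(646,449),(212,248),(305,555)])+.5)/4-.5+[225,25]
L=np.array([(67,50,82),(67,-50,82),(-43,50,84),(-43,-50,84)])/1000
p,r=fit(c,uv,L,[.53,.2,.2]);print(p[:2],np.degrees(p[2]),r)
t=np.load("top.npy",allow_pickle=True).item()
print(proj(t,place(p,L)))
E
```

```text
[0.5288249  0.19283105] 16.03306440908619 [[ 0.68830561 -0.82544667]
 [ 0.97373543  0.81089176]
 [-2.08946349 -2.16169424]
 [ 0.49315656  2.83689294]]
[[146.03390468 155.51507844]
 [176.50194109 146.77899129]
 [154.79753683 188.25290701]
 [185.51800712 179.34172982]]
```

apply_moves(targets=[3.9,-15.1,-5,0,0,-1.05,1,3.9,-15.1,-5,0,0,-1.05,1,3.9,-15.1,-5,0,0,-1.05,1,3.9,-15.1,-5,0,0,-1.05,1,3.9,-15.1,-5,0,0,-1.05,1])

```text
time: 2.5
ee_pos: [0.5394, -0.1165, 0.2737]
tcp_rot: [180.0, 0.0, 81.1]
wrist_force: [1.0, 0.8, 0.1]
opening: 0.0857
```

apply_moves(targets=[1.9,-7.4,-2.4,0,0,0,1,1.9,-7.4,-2.4,0,0,0,1,1.9,-7.4,-2.4,0,0,0,1,1.9,-7.4,-2.4,0,0,0,1,1.9,-7.4,-2.4,0,0,0,1])

```text
time: 3.0
ee_pos: [0.5957, -0.3391, 0.201]
tcp_rot: [-180.0, 0.0, 81.0]
wrist_force: [0.9, 1.2, 0.8]
opening: 0.0855
```

```bash
python3 - <<'E'
from workcell import bot,camera
from fit import *
c=camera("wrist"); np.save("w2.npy",c,allow_pickle=True)
o=bot.get_obs(); print(o["ee_pos"],o["tcp_rot"],o["q"])
L=np.array([(60,40,8),(60,-40,8),(-60,-40,8),(-60,40,8),(0,30,64),(0,-30,64)])/1000
uv=proj(c,place((.598,-.335,np.radians(-8.7)),L)); print(uv)
im=c["img"][:,:,::-1].copy()
cv2.imwrite("pics/w2.png",im)
E
```

```text
[ 0.59556682 -0.34333397  0.19692236] [-1.79776985e+02  2.64772311e-02  8.08611440e+01] [-29.91963881  24.7413157   30.13221726  95.59001414  -0.1038785
  69.21944917]
[[346.98329245 147.1801398 ]
 [343.05290569 222.34965208]
 [232.34104895 222.7610896 ]
 [228.11567042 147.68940106]
 [287.9366989  165.84146823]
 [288.0461262  231.74501239]]
```

View pics/w2.png

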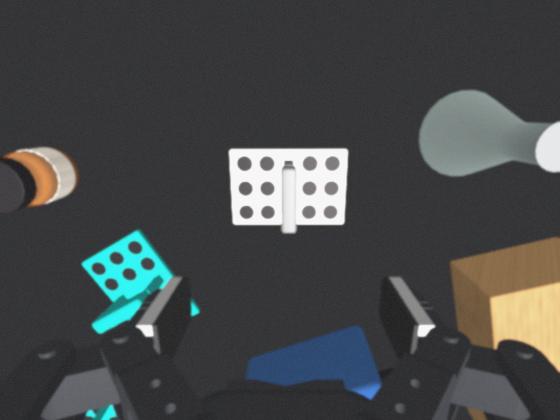

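apply_moves(targets=[0,0,0,0,0,0,0.7,0,0,0,0,0,0,0.7])

```text
time: 3.25
ee_pos: [0.5962, -0.3359, 0.2022]
tcp_rot: [-180.0, -0.0, 81.1]
wrist_force: [0.1, 0.2, 1.0]
opening: 0.0602
```

```bash
python3 - <<'E'
from fit import *
c=np.load("w2.npy",allow_pickle=True).item()
im=c["img"]; g=im.min(2); m=np.zeros_like(g); m[130:240,215:365]=g[130:240,215:365]>130
m[225:,:]=0
m=cv2.morphologyEx(m,cv2.MORPH_CLOSE,np.ones((15,15),np.uint8))
k=max(cv2.findContours(m,cv2.RETR_EXTERNAL,cv2.CHAIN_APPROX_NONE)[0],key=cv2.contourArea)
q=cv2.approxPolyDP(k,6,True)[:,0]; print(q)
L=np.array([(60,40,8),(60,-40,8),(-60,-40,8),(-60,40,8)])/1000
uv=np.array([(348.5,148.5),(346,224),(232.5,224.5),(229,149)])
print(fit(c,uv,L,[.598,-.335,-.15]))
E
```

```text
[[229 150]
 [234 224]
 [344 222]
 [345 148]]
(array([ 0.59918154, -0.33673176, -0.14980595]), array([[-0.25602129,  0.09603977],
       [-1.61777191, -0.42240986],
       [ 1.31377271, -0.29932694],
       [ 0.54197304,  0.3490403 ]]))
```

apply_moves(targets=[0.1,0,-1.5,0,0,0.05,0.7,0.1,0,-3,0,0,0.05,0.7,0.1,0,-4.3,0,0,0.05,0.7,0.1,0,-5.2,0,0,0.05,0.7,0.1,0,-5.55,0,0,0.05,0.7])

```text
time: 3.75
ee_pos: [0.5991, -0.3334, 0.0335]
tcp_rot: [-179.9, -0.1, 81.5]
wrist_force: [0.0, -0.7, 0.5]
opening: 0.0597
```

apply_moves(targets=[0,0,0,0,0,0,0.7,0,0,0,0,0,0,0.7])

```text
time: 3.95
ee_pos: [0.6013, -0.3351, 0.0379]
tcp_rot: [179.8, 0.1, 81.5]
wrist_force: [0.5, 0.2, 1.5]
opening: 0.0596
```

```bash
python3 - <<'E'
from workcell import bot,camera
import cv2
c=camera("wrist"); cv2.imwrite("pics/w3.png",c["img"][:,:,::-1]); o=bot.get_obs(); print(o["ee_pos"],o["tcp_rot"],o["wrist_force"])
E
```

```text
[ 0.60157247 -0.33530762  0.0381552 ] [1.79803263e+02 7.28549446e-02 8.15054567e+01] [-0.36367457 -0.5003075   0.26012278]
```

View pics/w3.png

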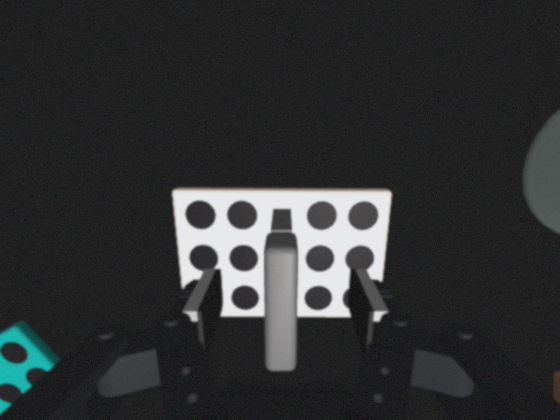

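apply_moves(targets=[0,0,-0.1,0,0,0,0.7,0,0,-0.1,0,0,0,0,0,0,-0.1,0,0,0,0,0,0,-0.1,0,0,0,0,0,0,-0.1,0,0,0,0], newtons=60)

```text
time: 4.5
ee_pos: [0.6007, -0.3351, 0.0326]
tcp_rot: [180.0, 0.0, 81.5]
wrist_force: [1.5, 0.2, 2.6]
opening: 0.013
```

apply_moves(targets=[0,0,0,0,0,0,0,0,0,0,0,0,0,0,0,0,0,0,0,0,0])

```text
time: 4.8
ee_pos: [0.6007, -0.3351, 0.0326]
tcp_rot: [180.0, 0.0, 81.5]
wrist_force: [-0.6, -0.8, 4.6]
opening: 0.0131
```

apply_moves(targets=[0,0,1,0,0,0,0,0,0,2.3,0,0,0,0,0,0,3.8,0,0,0,0,0,0,5,0,0,0,0,0,0,6,0,0,0,0])

```text
time: 5.3
ee_pos: [0.6005, -0.3349, 0.2143]
tcp_rot: [179.9, 0.0, 81.5]
wrist_force: [0.1, 0.9, -0.8]
opening: 0.013
```

```bash
python3 - <<'E'
from workcell import bot,camera
import cv2
c=camera("wrist"); cv2.imwrite("pics/w4.png",c["img"][:,:,::-1]); o=bot.get_obs(); print(o["ee_pos"],o["tcp_rot"],o["wrist_force"],o["opening"])
E
```

```text
[ 0.60114828 -0.3352714   0.21938737] [1.79648119e+02 1.28443483e-01 8.14869212e+01] [-1.75592445 -0.07632557  2.81717848] 0.013295398738426443
```

View pics/w4.png

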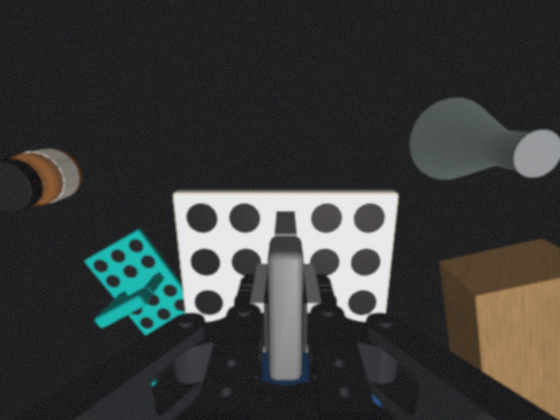

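```bash
cat > sh.txt <<'E'
E
python3 - <<'E'
from workcell import bot,camera
from fit import *
c=camera("wrist"); o=bot.get_obs(); np.save("w5.npy",c,allow_pickle=True)
print(o["ee_pos"],o["tcp_rot"])
im=c["img"]; g=im.min(2); m=(g>120).astype(np.uint8); m[:180]=0;m[335:]=0;m[:,:165]=0;m[:,405:]=0
z=cv2.resize(im[180:340,160:410],None,fx=3,fy=3,interpolation=cv2.INTER_CUBIC); cv2.imwrite("pics/w5z.png",z[:,:,::-1])
E
```

```text
[ 0.6015192  -0.33545602  0.21705452] [1.79660686e+02 1.24895758e-01 8.14897992e+01]
```

View pics/w5z.png

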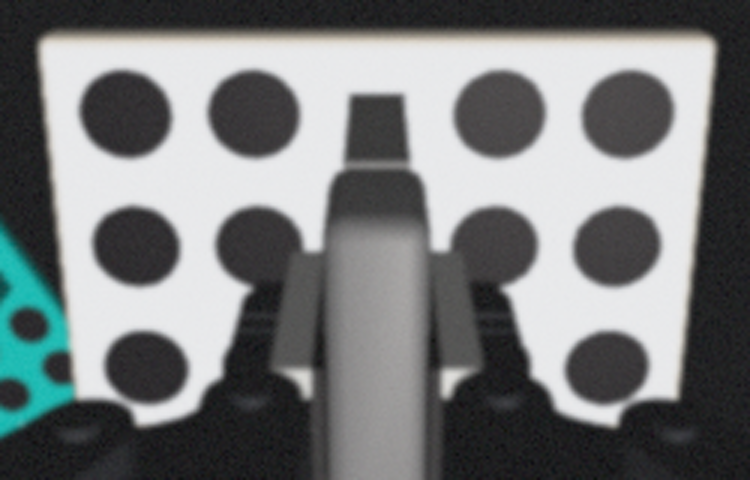

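```bash
python3 - <<'E'
from fit import *
c=np.load("w5.npy",allow_pickle=True).item()
Z=np.array([(40,44),(715,44)]);uv=(Z+.5)/3-.5+[160,180]
def P(p,L):
    return place((p[0],p[1],p[3]),np.array(L)/1000)+[0,0,p[2]]
L=[(-60,40,8),(60,40,8)]
s=least_squares(lambda p:(proj(c,P(p,L))-uv).ravel(),[.6,-.335,.18,np.radians(-8.5)])
tcp=np.array([.6015,-.3355,.217]); a=np.radians(-8.5); d=s.x[:3]-tcp
print(s.x,np.degrees(s.x[3]),s.fun, "in tray axes",d[0]*np.cos(a)+d[1]*np.sin(a),-d[0]*np.sin(a)+d[1]*np.cos(a),d[2])
# predicted side edge
print((proj(c,P(s.x,[(-60,-20,8),(60,-20,8),(0,26,64)]))-[160,180]+.5)*3)
E
```

```text
[ 0.60027673 -0.33921155  0.18405931 -0.14918975] -8.547942985608861 [-9.94759830e-13  1.27897692e-12  1.13686838e-12  1.27897692e-12] in tray axes -0.0006612260576713693 -0.003851596328546132 -0.03294069267523703
[[ 72.15755909 342.37378704]
 [682.87664164 341.31021533]
 [381.73566567 255.84402796]]
```

```bash
cat > plan.py <<'E'
import numpy as np
from scipy.spatial.transform import Rotation as R
S=np.array([.529,.193,.06]); phi=np.radians(16.1)
ex=np.array([np.cos(phi),np.sin(phi),0]); ey=np.array([-np.sin(phi),np.cos(phi),0])
off=np.array([-.0007,-.0025,-.033]) # tray origin in tool (tray axes)
def tcp(xe,h,th,y=0):
    t=np.radians(th); T=R.from_rotvec(-ey*t)*R.from_euler('z',phi)
    low=S+ex*xe+ey*y+[0,0,h]
    org=low-T.apply([-.06,0,0])
    ro=R.from_euler('z',90,degrees=True)*R.from_euler('x',180,degrees=True)
    return org-T.apply(off), (T*ro).as_euler('xyz',degrees=True)
if __name__=="__main__":
    for a in [(-.060,.15,0),(-.034,.09,20),(-.034,.05,20),(-.034,.004,20),(-.062,.004,20),(-.062,.004,15),(-.062,.003,10),(-.062,.002,5),(-.062,.0,0)]:
        p,e=tcp(*a); print(a,p.round(4),e.round(1))
E
python3 plan.py
```

```text
(-0.06, 0.15, 0) [0.529  0.1956 0.243 ] [-180.     0.   106.1]
(-0.034, 0.09, 20) [0.5396 0.1987 0.2018] [160.    0.  106.1]
(-0.034, 0.05, 20) [0.5396 0.1987 0.1618] [160.    0.  106.1]
(-0.034, 0.004, 20) [0.5396 0.1987 0.1158] [160.    0.  106.1]
(-0.062, 0.004, 20) [0.5127 0.1909 0.1158] [160.    0.  106.1]
(-0.062, 0.004, 15) [0.5169 0.1921 0.1116] [165.    0.  106.1]
(-0.062, 0.003, 10) [0.5207 0.1932 0.106 ] [170.    0.  106.1]
(-0.062, 0.002, 5) [0.5241 0.1942 0.1002] [175.    0.  106.1]
(-0.062, 0.0, 0) [0.5271 0.195  0.093 ] [-180.     0.   106.1]
```

apply_moves(targets=[-0.1,0.7,1.1,0,0,0.2,0,-0.3,2.1,1.1,0,0,0.5,0,-0.5,3.7,1.1,0,0,0.9,0,-0.7,5.3,1.1,0,0,1.3,0,-0.9,6.9,1.1,0,0,1.7,0])

```text
time: 5.9
ee_pos: [0.5727, -0.1262, 0.2437]
tcp_rot: [-179.9, -0.0, 91.8]
wrist_force: [0.4, -0.3, -1.6]
opening: 0.0129
```

apply_moves(targets=[-0.2,1.6,0,0,0,0.4,0,-0.4,3.2,0,0,0,0.8,0,-0.6,4.8,0,0,0,1.2,0,-0.9,6.4,0,0,0,1.6,0,-1.1,7.8,0,0,0,2,0])

```text
time: 6.4
ee_pos: [0.5394, 0.1082, 0.244]
tcp_rot: [-179.9, -0.0, 103.8]
wrist_force: [0.5, 0.3, -1.6]
opening: 0.0129
```

apply_moves(targets=[0,1.2,0,0,0,0.2,0,0,2.2,0,0,0,0.38,0,0,2.8,0,0,0,0.38,0,0,3,0,0,0,0.38,0,0,3,0,0,0,0.38,0])

```text
time: 6.9
ee_pos: [0.5405, 0.196, 0.2446]
tcp_rot: [-179.9, 0.0, 106.0]
wrist_force: [0.7, 0.1, -1.2]
opening: 0.0129
```

apply_moves(targets=[0,0,0,0.3,-1,0,0,0,0,0,0.6,-2,0,0,0,0,0,0.92,-3.2,0,0,0,0,0,0.92,-3.2,0,0,0,0,0,0.92,-3.2,0,0])

```text
time: 7.4
ee_pos: [0.54, 0.1946, 0.2461]
tcp_rot: [160.0, -0.0, 105.9]
wrist_force: [-0.1, -0.1, -0.0]
opening: 0.0126
```

```bash
python3 - <<'E'
from workcell import bot,camera
from fit import *
c=camera("wrist"); np.save("w6.npy",c,allow_pickle=True);cv2.imwrite("pics/w6.png",c["img"][:,:,::-1])
c=camera("scene"); np.save("s6.npy",c,allow_pickle=True);cv2.imwrite("pics/s6.png",cv2.resize(c["img"][180:400,200:400],None,fx=2.7,fy=2.7)[:,:,::-1]); o=bot.get_obs(); print(o["ee_pos"],o["tcp_rot"],o["wrist_force"],o["opening"])
E
```

```text
[0.54164058 0.19563273 0.24656975] [ 1.60029859e+02 -2.32158146e-02  1.05906857e+02] [ 0.46415085 -0.53671331 -1.47817716] 0.013138993984952304
```

View pics/w6.png

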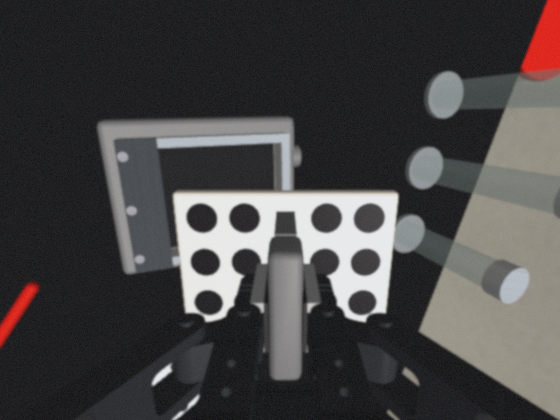

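View pics/s6.png

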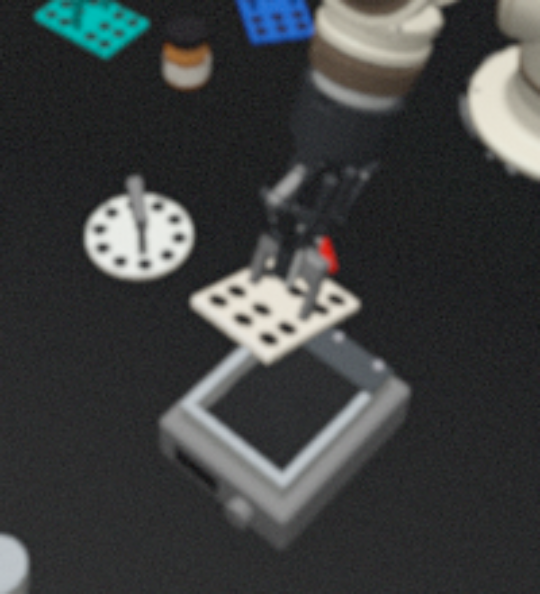

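```bash
python3 - <<'E'
from fit import *
for n,s in (("s6",(200,180,2.7)),("w6",(0,0,1))):
    c=np.load(n+".npy",allow_pickle=True).item(); im=c["img"][:,:,::-1].copy()
    x0,y0,f=(200,260,7) if n=="s6" else (80,100,3)
    im=im[y0:y0+150,x0:x0+200]; 
    if n=="s6": im=im[:85+20,50:160]; x0+=50
    im=cv2.resize(im,None,fx=f,fy=f,interpolation=cv2.INTER_CUBIC)
    for L in [[(67,50,82),(67,-50,82),(-43,-50,82),(-43,50,82)],[(67,50,60),(67,-50,60),(-43,-50,60),(-43,50,60)]]:
        uv=(proj(c,place((.529,.193,np.radians(16.1)),np.array(L)/1000))-[x0,y0]+.5)*f
        cv2.polylines(im,[uv.astype(np.int32).reshape(-1,1,2)],True,(0,0,255) if L[0][2]==82 else (0,255,0),1)
    cv2.imwrite(f"pics/{n}o.png",im)
E
```

```text
(no output)
```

View pics/s6o.png

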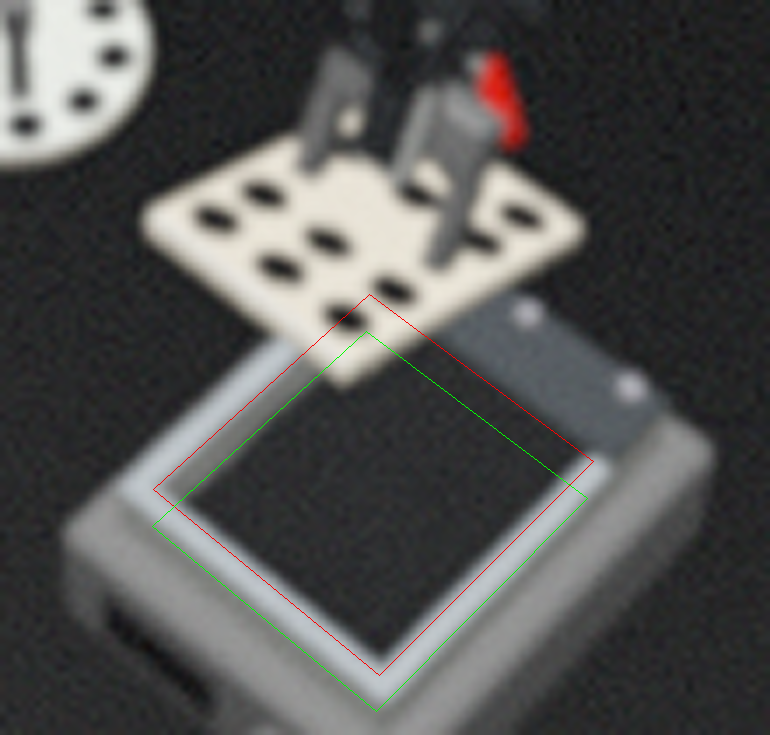

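View pics/w6o.png

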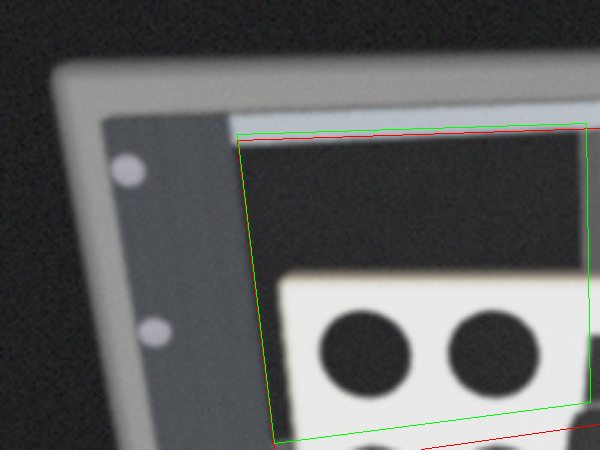

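apply_moves(targets=[0,0.1,-0.8,0,0,0,0,0,0.1,-1.6,0,0,0,0,0,0.1,-2.3,0,0,0,0,0,0.1,-2.8,0,0,0,0,0,0.1,-2.8,0,0,0,0])

```text
time: 8.0
ee_pos: [0.5405, 0.1988, 0.1589]
tcp_rot: [160.3, -0.0, 106.0]
wrist_force: [-0.4, -0.3, -1.4]
opening: 0.0131
```

apply_moves(targets=[0,0,-0.3,0,0,0,0,0,0,-0.6,0,0,0,0,0,0,-0.8,0,0,0,0,0,0,-0.9,0,0,0,0,0,0,-0.9,0,0,0,0])

```text
time: 8.5
ee_pos: [0.5403, 0.199, 0.134]
tcp_rot: [160.0, -0.0, 106.0]
wrist_force: [0.9, -0.4, -1.1]
opening: 0.0134
```

```bash
python3 - <<'E'
from workcell import bot,camera
from fit import *
c=camera("wrist"); np.save("w7.npy",c,allow_pickle=True);cv2.imwrite("pics/w7.png",c["img"][:,:,::-1])
c=camera("scene"); np.save("s7.npy",c,allow_pickle=True);cv2.imwrite("pics/s7.png",cv2.resize(c["img"][240:390,240:370],None,fx=4,fy=4)[:,:,::-1]); o=bot.get_obs(); print(o["ee_pos"],o["tcp_rot"],o["wrist_force"],o["opening"])
E
```

```text
[0.54064356 0.19912005 0.13474144] [ 1.59987489e+02 -2.73298711e-02  1.05973141e+02] [ 0.08954708  0.37511957 -1.66382794] 0.013049260742987533
```

View pics/w7.png

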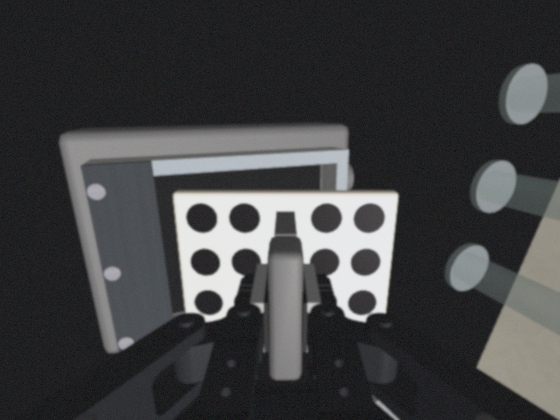

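View pics/s7.png

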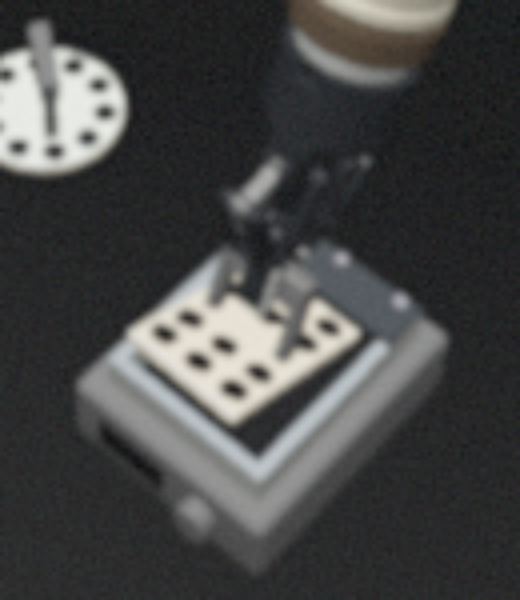

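```bash
cat > ov.py <<'E'
from fit import *
import plan
def ov(n,tcp,rpy,off,crop,out):
    c=np.load(n,allow_pickle=True).item(); x0,y0,w,h,f=crop
    im=cv2.resize(c["img"][y0:y0+h,x0:x0+w,::-1],None,fx=f,fy=f,interpolation=cv2.INTER_CUBIC)
    Rt=R.from_euler('xyz',rpy,degrees=True)*(R.from_euler('z',90,degrees=True)*R.from_euler('x',180,degrees=True)).inv()
    for z,col in ((8,(0,0,255)),(0,(0,255,0))):
        P=np.array([(60,40,z),(60,-40,z),(-60,-40,z),(-60,40,z)])/1000+off
        uv=(proj(c,np.array(tcp)+Rt.apply(P))-[x0,y0]+.5)*f
        cv2.polylines(im,[(uv*8).astype(np.int32).reshape(-1,1,2)],True,col,1,shift=3)
    cv2.imwrite(out,im)
E
python3 - <<'E'
from ov import *
for n in "sw":
  ov(n+"7.npy",[.5406,.1991,.1343],[160,0,106],np.array([-.0007,-.0025,-.033]),(240,260,110,100,7) if n=="s" else (150,150,270,190,2.9),f"pics/{n}7o.png")
E
```

```text
(no output)
```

View pics/s7o.png

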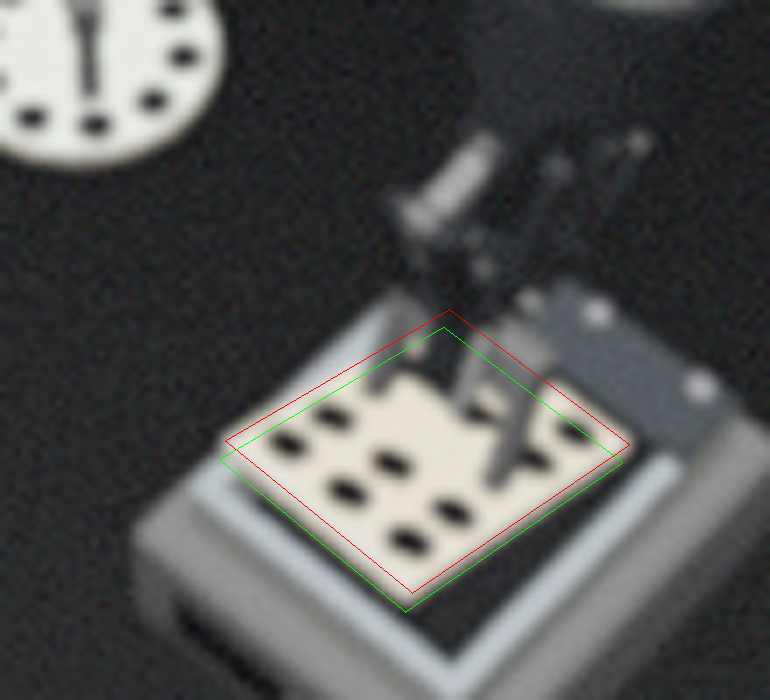

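View pics/w7o.png

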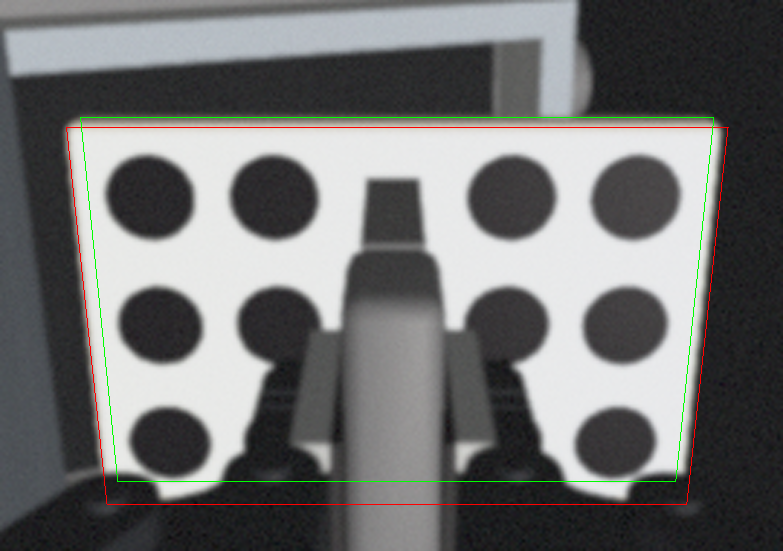

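apply_moves(targets=[0,0,-0.2,0,0,0,0,0,0,-0.4,0,0,0,0,0,0,-0.55,0,0,0,0,0,0,-0.62,0,0,0,0,0,0,-0.62,0,0,0,0])

```text
time: 9.1
ee_pos: [0.5403, 0.199, 0.1151]
tcp_rot: [160.1, -0.0, 106.0]
wrist_force: [0.5, 0.2, -2.3]
opening: 0.0134
```

apply_moves(targets=[0,0,0,0,0,0,0,-0.1,-0.03,0,0,0,0,0,-0.2,-0.06,0,0,0,0,0,-0.3,-0.09,0,0,0,0,0,-0.3,-0.09,0,0,0,0,0])

```text
time: 9.6
ee_pos: [0.5312, 0.1963, 0.1159]
tcp_rot: [160.0, -0.0, 106.0]
wrist_force: [-0.4, 0.1, -1.3]
opening: 0.0129
```

```bash
python3 - <<'E'
from workcell import bot,camera
from fit import *
c=camera("wrist"); np.save("w8.npy",c,allow_pickle=True);cv2.imwrite("pics/w8.png",c["img"][:,:,::-1])
c=camera("scene"); np.save("s8.npy",c,allow_pickle=True);cv2.imwrite("pics/s8.png",cv2.resize(c["img"][260:370,250:360],None,fx=5,fy=5)[:,:,::-1]); o=bot.get_obs(); print(o["ee_pos"],o["tcp_rot"],o["wrist_force"],o["opening"])
E
```

```text
[0.53151622 0.1963597  0.11590654] [ 1.59999214e+02 -2.48253856e-02  1.05974518e+02] [-0.78838018 -0.58309679 -1.40451384] 0.013252251540406346
```

View pics/w8.png

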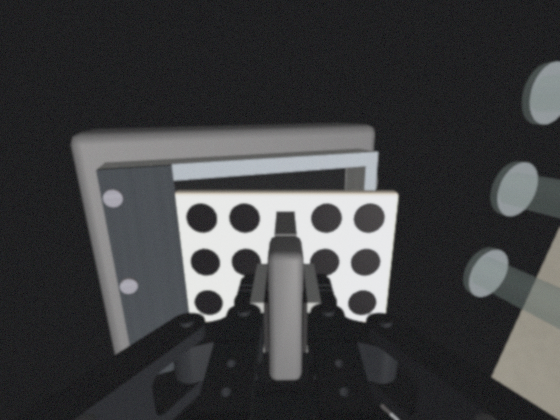

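View pics/s8.png

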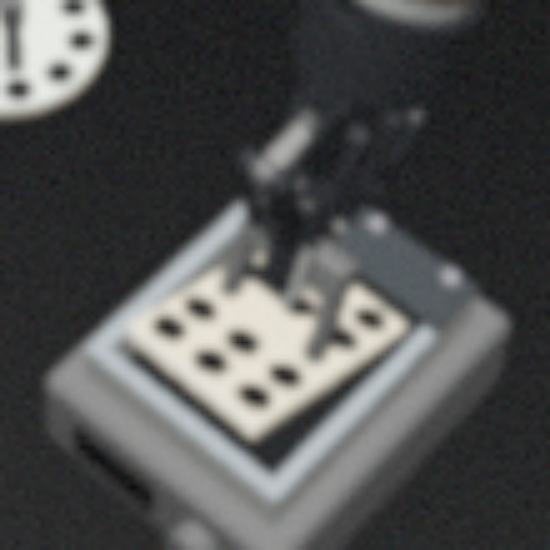

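apply_moves(targets=[-0.15,-0.04,0,0,0,0,0,-0.3,-0.09,0,0,0,0,0,-0.45,-0.13,0,0,0,0,0,-0.6,-0.17,0,0,0,0,0,-0.6,-0.17,0,0,0,0,0])

```text
time: 10.2
ee_pos: [0.513, 0.1911, 0.1158]
tcp_rot: [160.0, -0.0, 106.0]
wrist_force: [0.3, -1.3, -1.0]
opening: 0.0133
```

```bash
python3 - <<'E'
from workcell import bot,camera
from fit import *
c=camera("wrist"); np.save("w9.npy",c,allow_pickle=True);cv2.imwrite("pics/w9.png",c["img"][:,:,::-1])
c=camera("scene"); np.save("s9.npy",c,allow_pickle=True);cv2.imwrite("pics/s9.png",cv2.resize(c["img"][260:370,250:360],None,fx=5,fy=5)[:,:,::-1]); o=bot.get_obs(); print(o["ee_pos"],o["tcp_rot"],o["wrist_force"],o["torque"],o["opening"])
E
```

```text
[0.51353477 0.19127027 0.11590903] [ 1.59994680e+02 -2.46331275e-02  1.05974193e+02] [ 0.24816239  0.9833821  -1.14746272] [-0.16525893  0.37824283  0.04094825] 0.013517507018592981
```

View pics/w9.png

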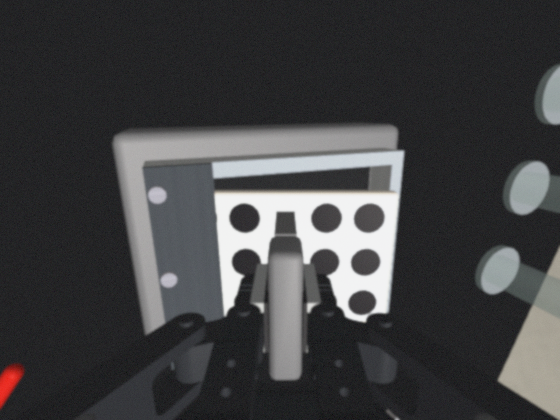

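View pics/s9.png

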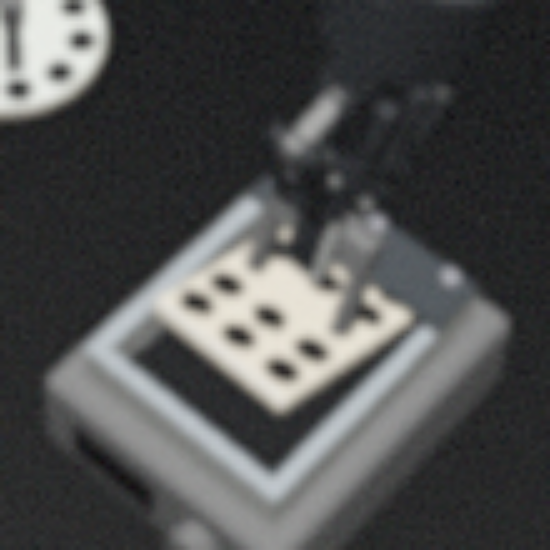

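apply_moves(targets=[0.14,0.04,-0.14,-0.23,0.8,0,0,0.2,0.06,-0.23,-0.35,1.2,0,0,0.27,0.08,-0.33,-0.46,1.6,0,0,0.38,0.11,-0.52,-0.69,2.4,0,0,0.38,0.11,-0.52,-0.69,2.4,0,0])

```text
time: 10.8
ee_pos: [0.5259, 0.1947, 0.0977]
tcp_rot: [175.3, 0.0, 106.0]
wrist_force: [0.1, 1.0, -2.0]
opening: 0.0132
```

```bash
python3 - <<'E'
from workcell import bot,camera
from fit import *
c=camera("wrist"); cv2.imwrite("pics/w10.png",c["img"][:,:,::-1])
c=camera("scene"); np.save("s10.npy",c,allow_pickle=True);cv2.imwrite("pics/s10.png",cv2.resize(c["img"][260:370,250:360],None,fx=5,fy=5)[:,:,::-1]); o=bot.get_obs(); print(o["ee_pos"],o["tcp_rot"],o["wrist_force"],o["torque"],o["opening"])
E
```

```text
[0.52521788 0.19460121 0.09932521] [1.75012408e+02 3.22645916e-03 1.05963110e+02] [ 0.11197852  0.76849312 -1.42299807] [-0.03875473  0.08666061  0.05229216] 0.013458649371030007
```

View pics/w10.png

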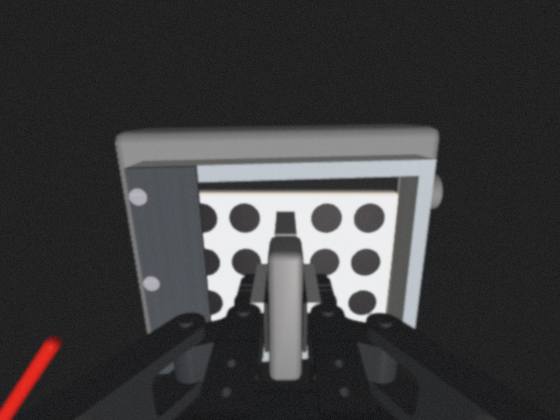

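View pics/s10.png

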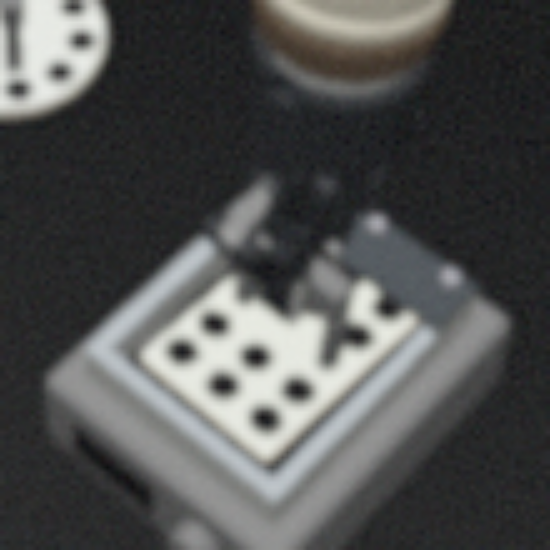

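apply_moves(targets=[0.05,0.01,-0.1,-0.12,0.4,0,0,0.08,0.02,-0.18,-0.23,0.82,0,0,0.08,0.02,-0.18,-0.23,0.82,0,0,0.08,0.02,-0.18,-0.23,0.82,0,0])

```text
time: 11.3
ee_pos: [0.5273, 0.1951, 0.0953]
tcp_rot: [180.0, -0.0, 106.0]
wrist_force: [-0.5, -0.3, -1.7]
opening: 0.0129
```

apply_moves(targets=[0,0,-0.03,0,0,0,0,0,0,-0.03,0,0,0,0])

```text
time: 11.5
ee_pos: [0.5271, 0.1951, 0.0943]
tcp_rot: [-180.0, -0.0, 106.0]
wrist_force: [-0.2, 0.5, -1.7]
opening: 0.0133
```

apply_moves(targets=[0,0,-0.03,0,0,0,0,0,0,-0.03,0,0,0,0])

```text
time: 11.7
ee_pos: [0.5272, 0.1951, 0.093]
tcp_rot: [-179.9, -0.0, 106.0]
wrist_force: [-0.2, 0.4, -1.1]
opening: 0.0133
```

apply_moves(targets=[0,0,-0.03,0,0,0,0,0,0,-0.03,0,0,0,0])

```text
time: 11.9
ee_pos: [0.5273, 0.1952, 0.0926]
tcp_rot: [-179.9, -0.0, 106.0]
wrist_force: [-2.3, -0.6, 4.2]
opening: 0.0134
```

apply_moves(targets=[0,0,0,0,0,0,0.3,0,0,0,0,0,0,0.4,0,0,0,0,0,0,0.4,0,0,0,0,0,0,0.4])

```text
time: 12.3
ee_pos: [0.5273, 0.1951, 0.0919]
tcp_rot: [-179.9, -0.0, 106.0]
wrist_force: [0.1, -0.4, -0.5]
opening: 0.0343
```

```bash
python3 - <<'E'
from workcell import bot,camera
import cv2
c=camera("wrist"); cv2.imwrite("pics/w11.png",c["img"][:,:,::-1])
o=bot.get_obs(); print(o["ee_pos"],o["wrist_force"],o["opening"])
E
```

```text
[0.52736063 0.19514502 0.0919033 ] [-0.14165337 -0.73221572 -0.17132134] 0.03431934872011715
```

View pics/w11.png

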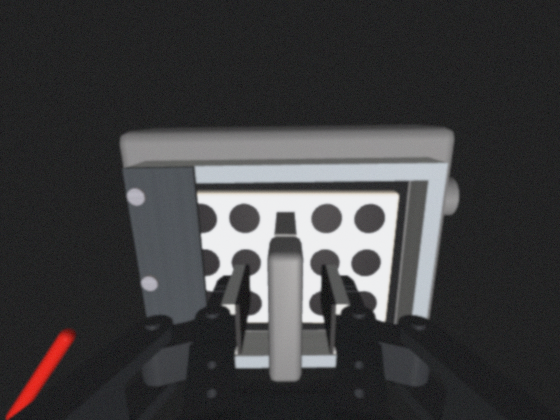

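Tray released (bar at column 285, both fingers clear of it). Retreat straight up.

apply_moves(targets=[0,0,0.5,0,0,0,0.4,0,0,1.2,0,0,0,0.4,0,0,2.4,0,0,0,0.4,0,0,3.8,0,0,0,0.4,0,0,5,0,0,0,0.4])

```text
time: 12.85
ee_pos: [0.5272, 0.1951, 0.2454]
tcp_rot: [-180.0, -0.0, 106.0]
wrist_force: [1.1, 0.3, -0.1]
opening: 0.0339
```

apply_moves(targets=[-1.5,-1,1,0,0,0,0.4,-3,-2,2,0,0,0,0.4,-3.5,-3.5,3,0,0,0,0.4,-4,-5,3,0,0,0,0.4,-4,-5,3,0,0,0,0.4])

```text
time: 13.35
ee_pos: [0.4056, 0.0431, 0.3354]
tcp_rot: [179.9, 0.0, 105.9]
wrist_force: [1.0, -0.3, 0.2]
opening: 0.0343
```

```bash
python3 - <<'E'
from workcell import bot,camera
from ov import *
o=bot.get_obs(); print(o["ee_pos"],o["wrist_force"],o["time"])
for n in ("scene","wrist","top"):
    c=camera(n); np.save("f.npy",c,allow_pickle=True)
    crop={"scene":(245,260,115,115,5),"wrist":(0,0,560,420,1),"top":(125,125,90,85,6)}[n]
    # tool pose model at placement
    ov("f.npy",[.5273,.1951,.0925],[180,0,106],np.array([-.0009,-.0025,-.0325]),crop,f"pics/f_{n}.png")
E
```

```text
[0.40563859 0.04307206 0.33542489] [ 0.9681412  -0.30597021  0.18635702] 13.35
```

View pics/f_scene.png

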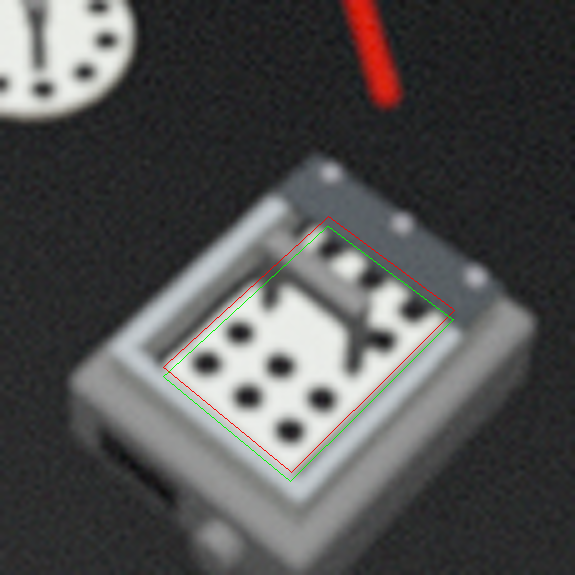

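View pics/f_top.png

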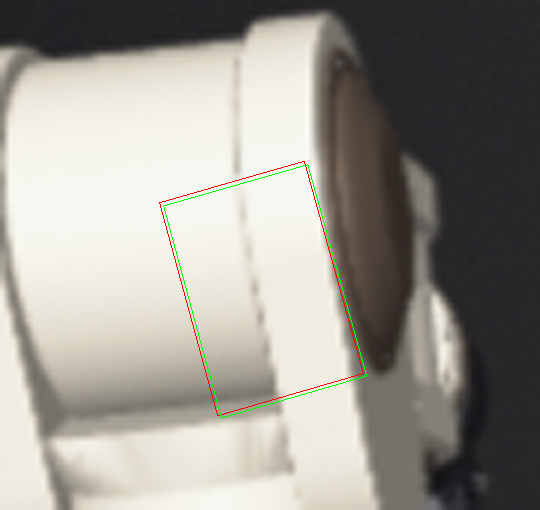

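View pics/f_wrist.png

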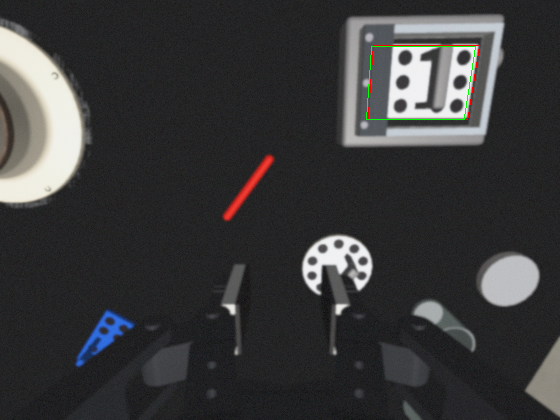

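```bash
python3 -c "
from workcell import bot
print(bot.job_done())"
```

```text
the job is handed in; nothing more can be done
None
```

The tube tray now lies level on the floor of the shaker recess, with its robot-side short edge under the steel lip. I handed the job in at about 13.5 s.

- **What I did:** I gripped the white rectangular tray by its handle bar and tilted it 20° over the recess. I lowered it, slid the low edge about 27 mm under the lip, and laid it down level. I let go once the wrist force showed floor contact of about 4 N, then raised the arm clear.
- **Forces:** The highest wrist reading was about 5 N, while gripping the tray on the bench. There was no sign of the tray touching the lip or walls while it slid in and was laid down.
- **Last checks:** In the final scene and wrist pictures, the tray outline matched the expected flat pose to within about 2 mm. The near edge was hidden under the lip, the far wall was clear, and the gripper was open and well away. The round tray was not touched.
- **Not confirmed:** The arm blocked the top camera's view of the shaker at the end, so that view gave no check.

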